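Hold the paint-thickness probe on the ringed spot

TASK

Get the paint-thickness gauge ready by pressing its round key and then its square key, one at a time, without pressing the bar-shaped key. Then take the probe out of its holder and hold its sprung tip inside the ring drawn on the sloping face of the machine cover, square to that face, pressing lightly so that the tip goes about half way in, and never jamming it hard against the cover. Finish while still holding the probe there, and leave the loose things nearby where they are.

Things in the scene. Friction and masses are not known exactly. Their poses are not given: they have to be found in the camera images.
- gauge: Flat grey bench gauge, 100 (x) x 160 (y) x 32 mm high, fixed to the bench, with a dark screen along its far (+x) half and a row of three black sprung keys along its near half. Origin: centre of its underside; z up.
- key_round_top (a point): Centre of the top of the round key (26 mm across), 40 mm above the bench at rest, 8 mm proud of the case; at x -22, y +48 mm on the gauge. Pressed straight down; 6 mm of travel.
- key_square_top (a point): Centre of the top of the square key (22 x 22 mm), same height and travel, at x -22, y 0 mm on the gauge.
- key_bar_top (a point): Centre of the top of the bar-shaped key (30 x 12 mm, long along the gauge's x), same height and travel, at x -22, y -44 mm on the gauge. Not to be pressed.
- key_round (a joint): How far the round key is down, m: 0 at rest, 0.006 fully down. Its spring takes 0.9 N to start and 4.5 N at the bottom; counts as pressed beyond 0.004.
- key_square (a joint): How far the square key is down, as for the round key.
- key_bar (a joint): How far the bar-shaped key is down, as for the round key.
- holder: Fixed holder for the probe: a dark steel base plate 90 x 90 x 10 mm with an upright aluminium tube, 36 mm outside, 22 mm bore, its rim 75 mm above the bench. Origin: centre of its underside; z up.
- probe: Loose upright probe, 131 mm, hung by its flange in the holder; lift 60 mm to clear it. Origin: end of the tip when fully out, 19 mm above the bench at the start; z runs from tip to grip. Along z (mm): tip 8 wide 0-12, barrel 18 wide 12-56, flange 35 wide 56-61 (on the rim), black square grip 28 x 28, faces along x and y, 61-127 (grasp near 98), small cap to 131. About 0.13 kg.
- probe_end (a point): Centre of the end of the probe's sprung tip; it moves with the tip.
- sprung_tip (a joint): How far the tip is pushed into the probe, m: 0 fully out, 0.008 fully in. Its spring takes 1.2 N to start and 6 N fully in; half way, 0.004, takes 3.6 N.
- cover: Grey painted machine cover, fixed: dark base flange 140 x 140 x 8 mm with four bolts, and a casting whose flat face, 104 x 116 mm, slopes at 0.30 rad (17 degrees), low at the near (-x) side, its centre 50 mm above the bench. Three black marks on the face: one ring and two crosses. Origin: centre of its underside; z up.
- spot (a point): Centre of the ring (26 mm outside, 20 mm inside) on the sloping face, 48 mm above the bench. Its z is the outward normal of the sloping face, its x runs uphill, its y along the cover's y.
- masking_tape: Roll of masking tape, 96 mm across, 24 mm high, loose bystander; origin at the centre of its underside.
- sanding_block: Sanding block 66 x 112 x 28 mm, loose bystander; origin at the centre of its underside.
- black_tape: Roll of black tape, 64 mm across, 19 mm high, loose bystander; origin at the centre of its underside.
- jar_screws: Jar of screws with a lid, 67 mm across, 95 mm high, loose bystander; origin at the centre of its underside.
Not all that is in view belongs to the job. What is shaped like the holder but pink is not meant.

How it is judged:
By the outcome, as a careful person would: the job done as asked, in the order asked, and still so for the second after the job is handed in, while the arm keeps its last pose, push and grip.
It also fails if it takes over 58 s, if anything falls off the work surface, if the arm or the gripper's body presses on something with over 40 N, if the wrist force passes 120 N, or if a joint passes its speed limit or range.

ROBOT

A 6-joint arm with a two-finger parallel gripper is mounted at the origin on a cart in front of the work surface, level with it; the furniture and walls round the work are solid. World frame = base frame: x ahead of the robot, y to its left, z up, the work surface at z = 0. Lengths are in m, angles in degrees, forces in N, time in s.
With the tool pointing down it reaches from about 0.375 to 0.975 m from the base axis. Payload 3.8 kg.
Tool frame: the origin (TCP) lies midway between the tips of the shut fingers; the grasp point (between the pads) lies 19 mm behind it (bot.tcp_to_grasp is the distance from the TCP to the grasp point, in m); z points along the fingers, y is the line along which they close (so a half turn about z gives the same grasp; the last joint's range is limited). The gripper opens to 85 mm and grips with 20 to 120 N. Pads are 22 mm wide; open, the fingers measure 114 mm over their backs; the gripper's body (76 mm by 85 mm) begins 54 mm behind the grasp point. The pads swing forward as they close: fully open they stand 13 mm farther back than shut.
Start: joints at [-73.104, 15.12, 91.902, -0, 72.978, -2.114], TCP at [0.22, -0.638, 0.231] pointing down, gripper open.
Joint ranges: [-150.88, 150.88], [-54.13, 125.18], [17.81, 147.31], [-75.09, 255.09], [0, 152.58], [-146.25, 146.25]. Speed limits (degrees/s): [147.25, 147.25, 180, 180, 180, 180].

INTERFACE

Orientations are given as [roll, pitch, yaw] about the fixed x, y, z axes, in that order (R = Rz(yaw) Ry(pitch) Rx(roll)).
In Python, from station import bot gives the robot as it stands.
- The arm moves only by the shell command python3 -m handwheel 'ROWS' [OPENING]. ROWS is a JSON object of lists of equal length, an entry for each row: "linear": the shift along the world's x, y, z each as a share of 0.025 m, from -1 to 1, a list of three; "rotation": the turn, a rotation vector about the world's x, y, z each as a share of 5 degrees, from -1 to 1, a list of three. In form: {"linear": [[dx, dy, dz], ...], "rotation": [[rx, ry, rz], ...]}. A call has 1 to 20 rows; each row shifts and turns the commanded pose from where the row before left it; what a row does not reach is not made up. A row lasts 1/12 s, in which the tool goes at most 41.7 mm and 7.16 degrees, less where a joint would pass 70% of its speed; a pose out of reach is approached as far as the arm can. A call with a number of a shift or a turn outside -1 to 1 is refused whole. A call with a gripper value outside its range is refused whole. OPENING is the closure, from 0 (fully open) to 1 (shut), set as the call begins (- or left out, the last holds). The fingers move at their own pace and stop on an object; the grip force is fixed at half the most. Time passes only in rows, so rows that do not move let the fingers close. It gives the time, the measured TCP pose, the force, the opening and the grip force at its end, in the units of the state.
- bot.get_obs(): the state, without advancing time (a new reading comes with each control period).
- bot.snapshot(name): name is "scene" or "top" or "wrist"; returns a dict with "frame" (384x512x3 uint8, blue, green, red), "intrinsics" (3x3 intrinsics, pixels), "k1" (the pictures are not rectified: a ray, as slopes to the right and down, at radius r is drawn at 1 + k1 r^2 times it, then the intrinsics apply), "pose" (4x4, takes a point from camera to world coordinates). Camera axes: x right, y up, looking along -z (the intrinsics and any distortion apply to the point x, -y, -z); pixel columns grow to the right and rows downward; lengths in m; the calibration is good to about 2 mm. A picture is of the moment at which its call begins. There is no depth.
- bot.close_job(): hands the job in; it is judged then, once.
Trained networks look in a picture, given as the dict that the camera call returned (one of the last four; its "shot" number tells which), for a name from the list of things; names that differ only in an ending like _2 or _b are one class to them, and where a whole thing is asked for, a point or a joint stands for the part that bears it (a point fixed in the world has none). Each returns a list of dicts, best first, with "p" (0 to 1); they miss things now and then, are a little off and sometimes report something else, mostly with a low value. They report only what shows in the picture. A call takes as long as a camera call. They do not tell look-alikes from the thing itself.
- bot.outline_of(label, picture): "mask" (384x512 bool, what is visible of it) and "extent" ([centre column, centre row, width, height] in pixels, round what is visible of it).
The state is a dict: "time": time; "q": joint angles; "joint_velocities": joint speeds; "effort": joint torques, N m; "eef_pos": TCP position; "ee_rot": TCP orientation; "contact_force": force on the tool from outside, world axes, zero at the start; "ft_torque": the same for the moment, N m; "finger_gap": opening from 0.0 (shut) to 1.0 (fully open); "grasp_force": force on a finger pad.
Only numpy, scipy, OpenCV 4.12 (cv2) and the standard library are available. Lean on these libraries where they do the work, as an engineer would, in place of code of your own. Each camera call takes 0.05 s, during which the arm holds its last target. There are 200 camera calls.

## Working session

There is one attempt and no reset: what is moved stays moved. The work goes in short steps, Python scripts to look and compute and a shell command to move; the robot and the scene stay as the last step left them, time stands still between calls to the robot, and variables do not carry over. Pictures are saved under pics/ and viewed, at most 10 in all, crops included, and the job is handed in when it is done.

```bash
mkdir -p pics; cat > h.py <<'E'
import numpy as np, cv2
from station import bot
def ray(s,u,v):
    K=np.array(s["intrinsics"]);k1=s["k1"]
    x=(u-K[0,2])/K[0,0];y=(v-K[1,2])/K[1,1]
    a,b=x,y
    for _ in range(20):
        f=1+k1*(a*a+b*b);a,b=x/f,y/f
    P=np.array(s["pose"]);d=P[:3,:3]@np.array([a,-b,-1.]);return P[:3,3],d
def at(s,u,v,z):
    o,d=ray(s,u,v);return o+d*(z-o[2])/d[2]
def px(s,p):
    P=np.array(s["pose"]);c=P[:3,:3].T@(np.array(p)-P[:3,3]);a,b=c[0]/-c[2],-c[1]/-c[2]
    f=1+s["k1"]*(a*a+b*b);K=np.array(s["intrinsics"]);return K[0,0]*a*f+K[0,2],K[1,1]*b*f+K[1,2]
E
python3 - <<'E'
from h import *
for n in("top","scene"):
    s=bot.snapshot(n);cv2.imwrite(f"pics/{n}1.png",cv2.resize(s["frame"],(800,600),interpolation=cv2.INTER_CUBIC))
    print(n,np.round(s["pose"],3).tolist(),s["intrinsics"],s["k1"])
    for l in["gauge","key_round_top","key_square_top","key_bar_top","holder","probe","cover","masking_tape","jar_screws","sanding_block","black_tape"]:
        for r in bot.outline_of(l,s)[:3]:
            e=r["extent"];print(l,round(r["p"],2),np.round(e),np.round(at(s,e[0],e[1],.03),3))
print(bot.get_obs())
E
```

```text
top [[0.027, 0.996, -0.079, 0.496], [-1.0, 0.027, -0.002, 0.131], [0.0, 0.079, 0.997, 1.061], [0.0, 0.0, 0.0, 1.0]] [[411.7378093    0.         256.1836615 ]
 [  0.         411.7378093  194.56016645]
 [  0.           0.           1.        ]] -0.11303067416137072
gauge 0.97 [254. 204.  63.  40.] [0.555 0.139 0.03 ]
key_round_top 0.39 [237. 216.  10.  10.] [0.524 0.18  0.03 ]
key_bar_top 0.5 [274. 211.   5.  14.] [0.538 0.089 0.03 ]
holder 0.72 [251. 264.  42.  41.] [0.404 0.142 0.03 ]
holder 0.57 [366. 212.  43.  41.] [ 0.541 -0.145  0.03 ]
probe 0.62 [379. 211.  21.  20.] [ 0.546 -0.18   0.03 ]
cover 0.81 [172. 196.  62.  59.] [0.569 0.346 0.03 ]
masking_tape 0.73 [312. 133.  40.  37.] [ 0.74  -0.004  0.03 ]
jar_screws 0.62 [268. 127.  26.  28.] [0.752 0.107 0.03 ]
sanding_block 0.68 [370. 144.  43.  32.] [ 0.716 -0.156  0.03 ]
sanding_block 0.35 [313. 135.  38.  40.] [ 0.735 -0.008  0.03 ]
black_tape 0.88 [312. 271.  25.  28.] [ 0.391 -0.01   0.03 ]
black_tape 0.52 [172. 194.  61.  62.] [0.575 0.347 0.03 ]
scene [[-0.539, 0.512, -0.668, -0.305], [-0.842, -0.32, 0.434, 0.682], [0.00
[... 932 characters left out ...]
67 0.021 0.03 ]
{'time': 1.2, 'q': array([-7.31032234e+01,  1.51197031e+01,  9.19004453e+01,  1.09671828e-03,
        7.29777421e+01, -2.11435176e+00]), 'joint_velocities': array([-0.02639618,  0.05587647, -0.04425502, -0.06720678,  0.06465526,
       -0.0348681 ]), 'effort': array([-9.37469486e-04, -5.15082085e+01, -3.67723846e+01, -8.84696783e-05,
        1.16421557e-03, -4.11724585e-06]), 'eef_pos': array([ 0.21988882, -0.63819332,  0.23130615]), 'ee_rot': array([ 1.79997853e+02, -9.70144502e-04,  1.90108074e+01]), 'contact_force': array([0.89344439, 0.1202086 , 0.63279248]), 'ft_torque': array([-0.02490542,  0.02115306,  0.00527597]), 'grasp_force': 0.0, 'finger_gap': 1.0014690275329952}
```

View images.

```bash
python3 - <<'E'
import cv2,numpy as np
a=cv2.imread("pics/top1.png");
c=cv2.resize(a[180:480,200:640],(800,545),interpolation=cv2.INTER_CUBIC);cv2.imwrite("pics/topc.png",c)
E
```

```text
(no output)
```

View pics/topc.png

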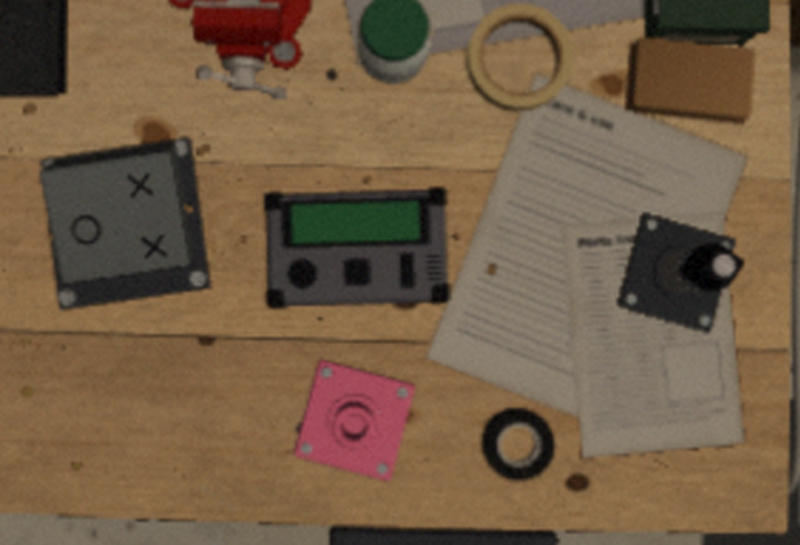

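View pics/scene1.png

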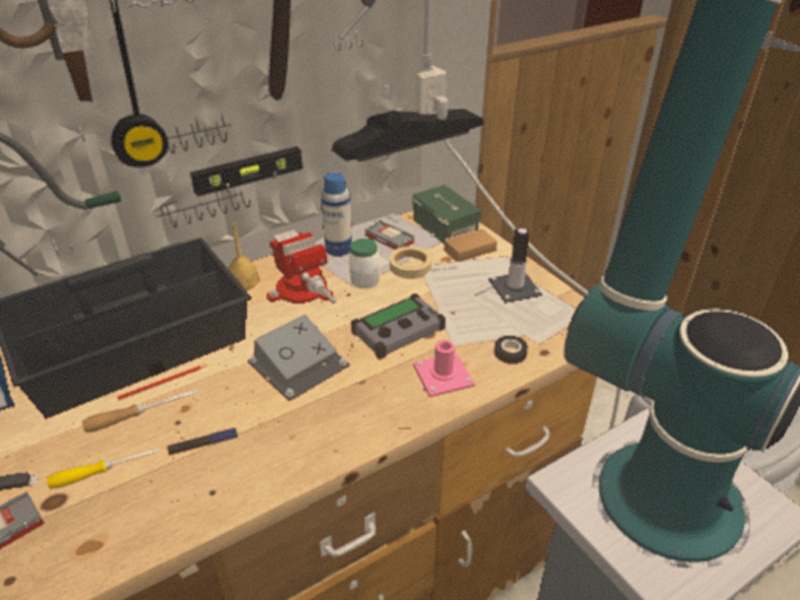

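Top crop: the gauge is at (357,248) with round (301,273), square (356,271) and bar (407,270) keys. The cover's ring is at (86,229), with crosses at (140,185) and (153,246). There are two holder-shaped things: the pink one at (355,420), which is the decoy, and the dark plate with a pale tube holding the black-gripped probe at (680,268). The dark one fits the description.

```bash
python3 - <<'E'
from h import *
s=bot.snapshot("top")
f=lambda x,y:((200+x*.55+.28)/1.5625-.2,(180+y*300/545+.28)/1.5625-.2)
for n,x,y,z in[("round",301,273,.04),("square",356,271,.04),("bar",407,270,.04),("ring",86,229,.048),("cr1",140,185,.05),("cr2",153,246,.05),("cap",723,265,.150),
 ("hb1",650,224,.012),("hb2",731,243,.012),("hb3",706,321,.012),("hb4",630,299,.012),("cb1",45,162,.01),("cb2",182,147,.01),("cb3",198,278,.01),("cb4",67,297,.01)]:
    print(n,np.round(at(s,*f(x,y),z),4))
R=bot.outline_of("gauge",s)
for l in("gauge","cover"):
    m=bot.outline_of(l,s)[0]["mask"].astype("uint8");c=max(cv2.findContours(m,0,1)[0],key=len);b=cv2.boxPoints(cv2.minAreaRect(c))
    print(l,[np.round(at(s,*q,.03 if l=="gauge" else .008)[:2],3).tolist() for q in b])
w=bot.snapshot("wrist");print(np.round(w["pose"],3).tolist(),w["intrinsics"],w["k1"])
E
```

```text
round [0.5341 0.1872 0.04  ]
square [0.5371 0.1392 0.04  ]
bar [0.5392 0.0947 0.04  ]
ring [0.5669 0.3761 0.048 ]
cr1 [0.6065 0.3297 0.05  ]
cr2 [0.5535 0.3161 0.05  ]
cap [ 0.5449 -0.1504  0.15  ]
hb1 [ 0.5878 -0.1255  0.012 ]
hb2 [ 0.5725 -0.2004  0.012 ]
hb3 [ 0.5012 -0.1777  0.012 ]
hb4 [ 0.5195 -0.1079  0.012 ]
cb1 [0.6298 0.4262 0.01  ]
cb2 [0.6467 0.3007 0.01  ]
cb3 [0.5281 0.2815 0.01  ]
cb4 [0.5074 0.3999 0.01  ]
gauge [[0.605, 0.223], [0.615, 0.062], [0.512, 0.056], [0.502, 0.216]]
cover [[0.635, 0.435], [0.658, 0.295], [0.52, 0.269], [0.496, 0.408]]
[[0.326, 0.896, 0.303, 0.298], [-0.945, 0.309, 0.103, -0.611], [-0.001, -0.32, 0.948, 0.375], [0.0, 0.0, 0.0, 1.0]] [[269.07005403   0.         255.37784384]
 [  0.         269.07005403 191.33296372]
 [  0.           0.           1.        ]] 0.01099628497615776
```

```bash
python3 -m handwheel '{"linear":[[0.36,1,0],[0.36,1,0],[0.36,1,0],[0.36,1,0],[0.36,1,0],[0.36,1,0],[0.36,1,0],[0.36,1,0],[0.36,1,0],[0.36,1,0],[0.36,1,0],[0.36,1,0],[0.36,1,0],[0.36,1,0],[0.36,1,0],[0.36,1,0],[0.36,1,0],[0.36,1,0],[0.36,1,0],[0.36,1,0]],"rotation":[[0,0,-0.16],[0,0,-0.16],[0,0,-0.16],[0,0,-0.16],[0,0,-0.16],[0,0,-0.16],[0,0,-0.16],[0,0,-0.16],[0,0,-0.16],[0,0,-0.16],[0,0,-0.16],[0,0,-0.16],[0,0,-0.16],[0,0,-0.16],[0,0,-0.16],[0,0,-0.16],[0,0,-0.16],[0,0,-0.16],[0,0,-0.16],[0,0,-0.16]]}' 1
python3 -m handwheel '{"linear":[[0.4,1,0],[0.4,1,0],[0.4,1,0],[0.4,1,0],[0.4,1,0],[0.4,1,0],[0.4,1,0],[0.4,1,0],[0.4,1,0],[0.4,1,0],[0.4,1,-1],[0.4,0.6,-1],[0,0,-1],[0,0,0],[0,0,0]],"rotation":[[0,0,0],[0,0,0],[0,0,0],[0,0,0],[0,0,0],[0,0,0],[0,0,0],[0,0,0],[0,0,0],[0,0,0],[0,0,0],[0,0,0],[0,0,0],[0,0,0],[0,0,0]]}' 1
python3 - <<'E'
from h import *
s=bot.snapshot("wrist");cv2.imwrite("pics/w1.png",cv2.resize(s["frame"],(800,600),interpolation=cv2.INTER_CUBIC))
o=bot.get_obs();print(px(s,o["eef_pos"]),np.array(px(s,[.5341,.1872,.04]))*1.5625)
np.save("s1.npy",s,allow_pickle=True)
for l in["key_round_top","key_square_top","key_bar_top"]:
    for r in bot.outline_of(l,s)[:2]:
        e=r["extent"];print(l,round(r["p"],2),np.round(e),np.round(at(s,e[0],e[1],.04),4))
E
```

```text
time: 3.12
eef_pos: [0.4002, -0.1369, 0.2316]
ee_rot: [180.0, -0.1, 3.0]
contact_force: [0.6, -0.2, -0.8]
finger_gap: -0.002
grasp_force: 0.0
time: 4.37
eef_pos: [0.5183, 0.1516, 0.1547]
ee_rot: [179.9, 0.3, 3.0]
contact_force: [-0.8, 0.5, 0.4]
finger_gap: -0.004
grasp_force: 0.0
(np.float64(256.4197556516976), np.float64(244.47995843855094)) [344.82323653 264.64647942]
key_round_top 0.82 [218. 167.  28.  25.] [0.5365 0.1895 0.04  ]
key_round_top 0.74 [ 74. 104. 148. 159.] [0.5882 0.3204 0.04  ]
key_square_top 0.57 [268. 166.  19.  23.] [0.5401 0.141  0.04  ]
key_bar_top 0.84 [312. 167.   9.  33.] [0.541  0.0973 0.04  ]
key_bar_top 0.38 [273. 165.  20.  23.] [0.5415 0.1365 0.04  ]
```

View pics/w1.png

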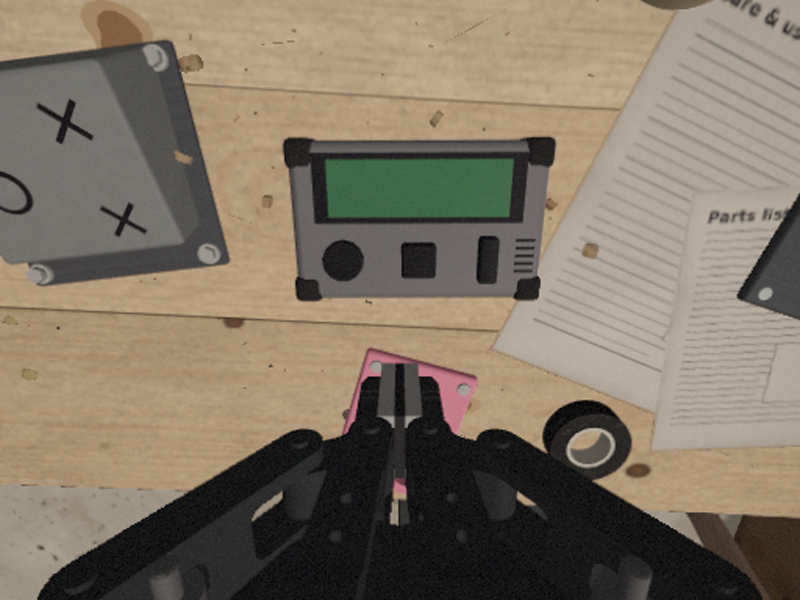

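```bash
python3 -m handwheel '{"linear":[[0.35,0.75,-0.5],[0.34,0.71,-1],[0,0,-1],[0,0,-1],[0,0,-0.5],[0,0,-0.3],[0,0,-0.13],[0,0,-0.1],[0,0,-0.1],[0,0,0],[0,0,0]],"rotation":[[0,0,0],[0,0,0],[0,0,0],[0,0,0],[0,0,0],[0,0,0],[0,0,0],[0,0,0],[0,0,0],[0,0,0],[0,0,0]]}'
```

```text
time: 5.48
eef_pos: [0.5379, 0.1885, 0.0416]
ee_rot: [-180.0, -0.1, 3.0]
contact_force: [-0.3, 0.3, 0.4]
finger_gap: -0.004
grasp_force: 0.0
```

```bash
python3 -m handwheel '{"linear":[[-0.06,0,-0.08],[0,0,-0.08],[0,0,-0.08],[0,0,-0.04],[0,0,0],[0,0,0],[0,0,0]],"rotation":[[0,0,0],[0,0,0],[0,0,0],[0,0,0],[0,0,0],[0,0,0],[0,0,0]]}'
```

```text
time: 6.07
eef_pos: [0.5365, 0.1886, 0.0341]
ee_rot: [-180.0, -0.1, 3.0]
contact_force: [2.2, -0.1, 5.0]
finger_gap: 0.002
grasp_force: 2.2
```

```bash
python3 -m handwheel '{"linear":[[0,0,0.5],[0,0,0.5],[0,0,0],[0.04,-0.97,0],[0.04,-0.97,0],[0,0,0],[0,0,-0.4],[0,0,-0.3],[0,0,-0.08],[0,0,-0.08],[0,0,-0.08],[0,0,-0.05],[0,0,0],[0,0,0],[0,0,0]],"rotation":[[0,0,0],[0,0,0],[0,0,0],[0,0,0],[0,0,0],[0,0,0],[0,0,0],[0,0,0],[0,0,0],[0,0,0],[0,0,0],[0,0,0],[0,0,0],[0,0,0],[0,0,0]]}'
```

```text
time: 7.32
eef_pos: [0.5369, 0.1401, 0.034]
ee_rot: [180.0, 0.1, 3.0]
contact_force: [-4.5, -2.6, 6.0]
finger_gap: -0.002
grasp_force: 3.0
```

```bash
python3 -m handwheel '{"linear":[[0,0,0.5],[0,0,1],[0,0,1],[-0.3,-1,1],[-0.3,-1,1],[-0.3,-1,1],[-0.3,-1,1],[-0.3,-1,1],[-0.3,-1,0.1],[-0.3,-1,0],[-0.3,-1,0],[-0.3,-1,0],[-0.3,-1,0],[-0.46,-0.8,0],[0,0,0],[0,0,0]],"rotation":[[0,0,0],[0,0,0],[0,0,0],[0,0,-0.34],[0,0,-0.34],[0,0,-0.34],[0,0,-0.34],[0,0,-0.34],[0,0,-0.34],[0,0,-0.34],[0,0,-0.34],[0,0,-0.34],[0,0,-0.34],[0,0,0],[0,0,0],[0,0,0]]}' 0
python3 - <<'E'
from h import *
s=bot.snapshot("wrist");cv2.imwrite("pics/w2.png",cv2.resize(s["frame"],(800,600),interpolation=cv2.INTER_CUBIC))
np.save("s2.npy",s,allow_pickle=True)
for l in["probe","holder"]:
    for r in bot.outline_of(l,s)[:2]:
        e=r["extent"];print(l,round(r["p"],2),np.round(e))
print(np.array(px(s,[.545,-.152,.15]))*1.5625,np.array(px(s,[.545,-.152,.08]))*1.5625)
E
```

```text
time: 8.65
eef_pos: [0.4512, -0.1307, 0.2244]
ee_rot: [-180.0, -0.1, -14.1]
contact_force: [0.0, 0.8, 0.7]
finger_gap: 1.001
grasp_force: 0.0
probe 0.62 [ 27. 154.  29.  20.]
holder 0.8 [ 83. 243.  84.  62.]
holder 0.69 [253.  86.  79.  80.]
[395.92420712 126.40305141] [396.83027246 134.05036591]
```

View pics/w2.png

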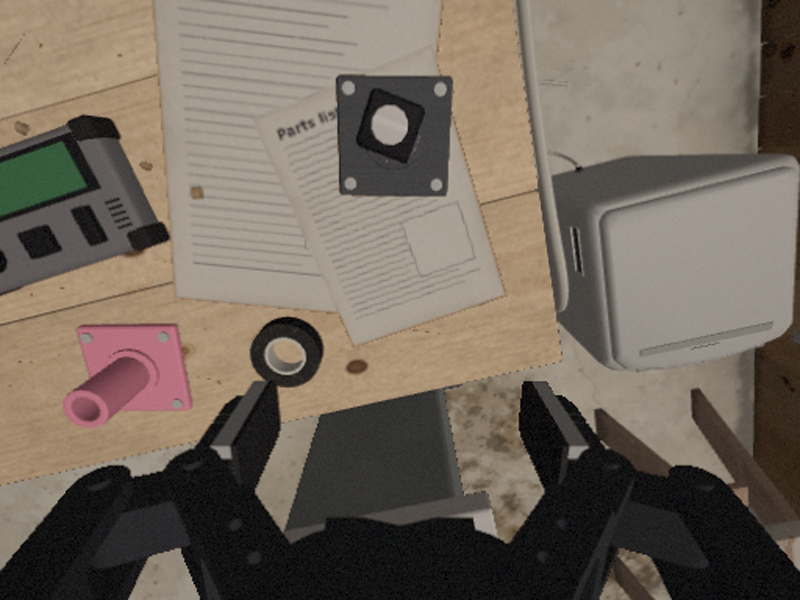

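The wrist view confirms the dark plate and tube with the probe: cap at (390,125), square grip top about (357-422, 88-165), turned relative to the plate. The pink look-alike is at (130,370). I'll measure the grip's yaw and the cap position.

```bash
python3 - <<'E'
from h import *
s=np.load("s2.npy",allow_pickle=True).item();g=cv2.cvtColor(s["frame"],6)
# rectify plane z=.146, 0.25 mm/px around (.545,-.152)
n=320;X,Y=np.meshgrid(np.arange(n),np.arange(n))
M=np.array([[px(s,[.545+(160-j)*.00025,-.152+(160-i)*.00025,.146]) for i in range(n)] for j in range(n)],np.float32)
r=cv2.remap(s["frame"],M[...,0],M[...,1],1);cv2.imwrite("pics/r.png",cv2.resize(r,(640,640))[20:620])
gr=cv2.cvtColor(r,6);c=(gr>110).astype("uint8")[80:240,80:240]
print(gr[160,::20])
u,v=390/1.5625,125/1.5625
print(np.round(at(s,u,v,.15),4))
for a,b in[(373,88),(422,107),(408,165),(357,145)]:print(np.round(at(s,a/1.5625,b/1.5625,.146),4))
E
```

```text
[161 157  86  64  20  29 160 162 169 162  34  66  63  63 153 154]
[ 0.5463 -0.1494  0.15  ]
[ 0.5643 -0.1456  0.146 ]
[ 0.5506 -0.1663  0.146 ]
[ 0.5264 -0.1535  0.146 ]
[ 0.5417 -0.1312  0.146 ]
```

View pics/r.png

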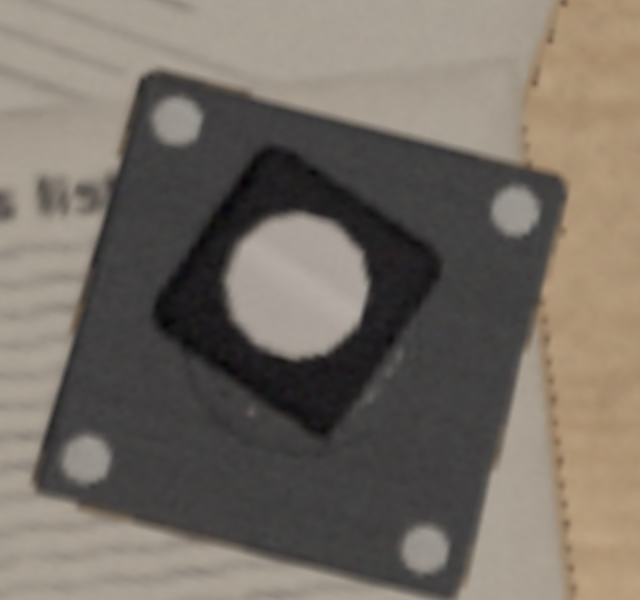

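Rectified view (up = +x, 0.125 mm/px): the grip centre is at (298,290), i.e. (0.546, -0.150), with edges turned -35°. The bolt pattern agrees with the dark holder, so I'll take this one.

```bash
python3 -m handwheel '{"linear":[[0.76,-0.15,0],[0.76,-0.15,0],[0.76,-0.15,0],[0.76,-0.16,0],[0.75,-0.16,-0.5],[0,0,-1],[0,0,0],[0,0,0],[0,0,0]],"rotation":[[0,0,-0.84],[0,0,-0.84],[0,0,-0.84],[0,0,-0.83],[0,0,-0.83],[0,0,0],[0,0,0],[0,0,0],[0,0,0]]}'
```

```text
time: 9.55
eef_pos: [0.5459, -0.1486, 0.1866]
ee_rot: [180.0, 0.0, -34.8]
contact_force: [0.3, -0.4, 0.3]
finger_gap: 1.002
grasp_force: 0.0
```

```bash
python3 - <<'E'
from h import *
s=bot.snapshot("wrist");cv2.imwrite("pics/w3.png",cv2.resize(s["frame"],(800,600),interpolation=cv2.INTER_CUBIC)[300:])
for z in(.146,.1):print(z,np.array(px(s,[.546,-.150,z]))*1.5625-[0,300])
print(bot.get_obs()["eef_pos"])
E
```

```text
0.146 [402.55840864  36.77245066]
0.1 [401.96442971   4.56183267]
[ 0.54625716 -0.14895085  0.18739091]
```

View pics/w3.png

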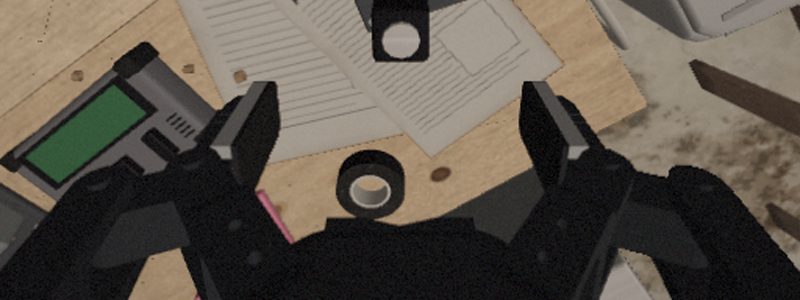

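Cap at (401,40), midway between the fingers, with the grip faces square to the pads. I'll go down and grasp.

```bash
python3 -m handwheel '{"linear":[[0,0,-1],[0,0,-1],[0,0,-1],[0,0,-0.5],[0,0,0],[0,0,0],[0,0,0]],"rotation":[[0,0,0],[0,0,0],[0,0,0],[0,0,0],[0,0,0],[0,0,0],[0,0,0]]}' 0
python3 -m handwheel '{"linear":[[0,0,0],[0,0,0],[0,0,0],[0,0,0],[0,0,0],[0,0,0],[0,0,0],[0,0,0],[0,0,0],[0,0,0]],"rotation":[[0,0,0],[0,0,0],[0,0,0],[0,0,0],[0,0,0],[0,0,0],[0,0,0],[0,0,0],[0,0,0],[0,0,0]]}' 1
```

```text
time: 10.18
eef_pos: [0.5473, -0.1499, 0.1009]
ee_rot: [-179.9, -0.2, -34.9]
contact_force: [0.6, 0.5, 0.9]
finger_gap: 1.003
grasp_force: 0.0
time: 11.02
eef_pos: [0.5464, -0.1496, 0.0994]
ee_rot: [-180.0, -0.1, -34.9]
contact_force: [1.2, 0.5, 5.5]
finger_gap: 0.321
grasp_force: 59.5
```

```bash
python3 -m handwheel '{"linear":[[0,0,0.3],[0,0,0.6],[0,0,1],[0,0,1],[0,0,1],[0,0,0.6],[0,0,0],[0,0,0]],"rotation":[[0,0,0],[0,0,0],[0,0,0],[0,0,0],[0,0,0],[0,0,0],[0,0,0],[0,0,0]]}'
python3 -m handwheel '{"linear":[[-0.12,0.5,0],[-0.13,1,0],[-0.13,1,0],[-0.13,1,0],[-0.13,1,0],[-0.13,1,0],[-0.13,1,0],[-0.13,1,0],[-0.13,1,0],[-0.13,1,0],[-0.13,1,0],[-0.13,1,0],[-0.13,1,0],[-0.13,1,0],[-0.13,1,0],[-0.13,1,0],[-0.13,1,0],[-0.13,1,0],[-0.13,1,0],[-0.13,1,0]],"rotation":[[0,0,0.44],[0,0,0.44],[0,0,0.44],[0,0,0.44],[0,0,0.44],[0,0,0.44],[0,0,0.44],[0,0,0.44],[0,0,0.44],[0,0,0.44],[0,0,0.44],[0,0,0.44],[0,0,0.44],[0,0,0.44],[0,0,0.44],[0,0,0.44],[0,0,0.44],[0,0,0.45],[0,0,0.45],[0,0,0.45]]}'
python3 -m handwheel '{"linear":[[0,1,0],[0,0.5,0],[0,0,0],[0,0,0],[0,0,0]],"rotation":[[0,0,0],[0,0,0],[0,0,0],[0,0,0],[0,0,0]]}'
python3 - <<'E'
from h import *
s=bot.snapshot("wrist");cv2.imwrite("pics/w4.png",cv2.resize(s["frame"],(800,600),interpolation=cv2.INTER_CUBIC))
np.save("s4.npy",s,allow_pickle=True)
o=bot.get_obs();print(o["eef_pos"],o["ee_rot"],o["finger_gap"])
t=np.array(o["eef_pos"])-[0,0,.0804];print(np.array(px(s,t))*1.5625,np.array(px(s,[.567,.376,.048]))*1.5625)
E
```

```text
time: 11.68
eef_pos: [0.5459, -0.1495, 0.2115]
ee_rot: [-180.0, -0.0, -34.9]
contact_force: [-0.7, -0.9, -1.2]
finger_gap: 0.318
grasp_force: 60.0
time: 13.35
eef_pos: [0.4786, 0.3387, 0.2082]
ee_rot: [179.9, 0.3, 9.5]
contact_force: [0.3, -0.8, -1.2]
finger_gap: 0.321
grasp_force: 59.9
time: 13.77
eef_pos: [0.4803, 0.3744, 0.2099]
ee_rot: [179.9, 0.1, 9.3]
contact_force: [-0.1, -0.5, -1.5]
finger_gap: 0.32
grasp_force: 59.9
[0.48067874 0.37425374 0.2103406 ] [1.79923798e+02 9.31042352e-02 9.23624543e+00] 0.32033449216964927
[400.18047112 310.18359706] [417.70757845 151.34183269]
```

View pics/w4.png

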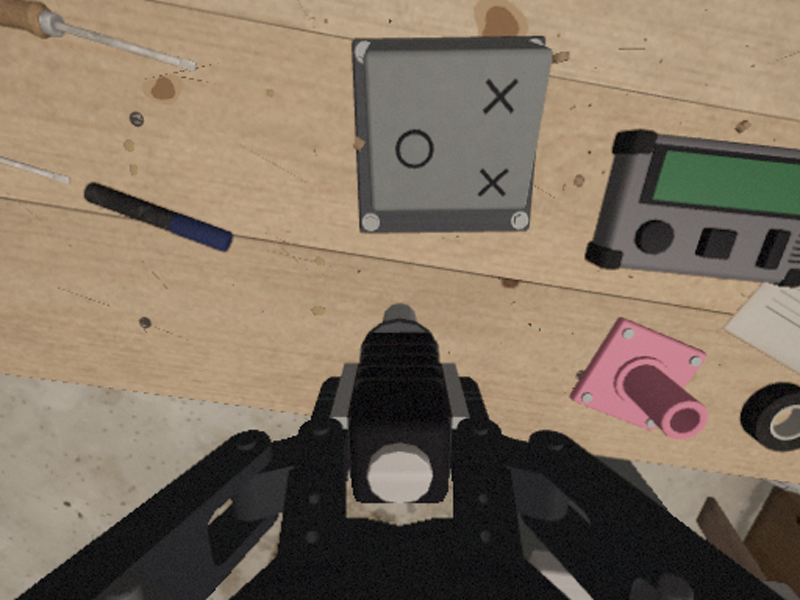

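The probe hangs straight in the grip with its tip near (400,305). The ring is at (415,149) and the crosses at (500,96) and (493,182). I'll refine the spot and the cover yaw.

```bash
python3 - <<'E'
from h import *
s=np.load("s4.npy",allow_pickle=True).item();g=cv2.cvtColor(s["frame"],6)
u0,v0=242,72;c=g[v0:v0+48,u0:u0+48];m=(c<np.median(c)*.65).astype("uint8")
n,L,st,ce=cv2.connectedComponentsWithStats(m);i=1+np.argmax(st[1:,4]);print(st[i],ce[i]+[u0,v0])
k=st[i];u,v=k[0]+(k[2]-1)/2+u0,k[1]+(k[3]-1)/2+v0
for z in(.046,.048,.050):print(np.round(at(s,u,v,z),4), np.round(at(s,*(ce[i]+[u0,v0]),z),4))
B=[np.array(at(s,a/1.5625,b/1.5625,.011)) for a,b in[(371,221),(519,219),(362,50),(536,45)]]
d=B[0]-B[1];print("yaw y",np.degrees(np.arctan2(-d[0],d[1])),np.linalg.norm(d),np.round(B,4).tolist())
E0=np.array([at(s,a/1.5625,b/1.5625,.0347) for a,b in[(371,210),(524,209)]]);d=E0[0]-E0[1];print(np.degrees(np.arctan2(-d[0],d[1])),d)
# flange bottom edge
E0=np.array([at(s,a/1.5625,b/1.5625,.008) for a,b in[(360,232),(529,230)]]);d=E0[0]-E0[1];print(np.degrees(np.arctan2(-d[0],d[1])),np.linalg.norm(d), E0.mean(0))
E
```

```text
[ 11  11  25  25 186] [264.67741935  94.69354839]
[0.5685 0.3787 0.046 ] [0.5687 0.3791 0.046 ]
[0.5684 0.3788 0.048 ] [0.5687 0.3792 0.048 ]
[0.5684 0.3788 0.05  ] [0.5686 0.3792 0.05  ]
yaw y 10.015680342723275 0.11941824468774909 [[0.5093, 0.4024, 0.011], [0.5301, 0.2848, 0.011], [0.6281, 0.4256, 0.011], [0.6509, 0.3041, 0.011]]
9.612261745221586 [-0.01903442  0.11239195  0.        ]
9.928244220885441 0.13872448335502066 [0.5104516  0.34190302 0.008     ]
```

```bash
python3 -m handwheel '{"linear":[[0.45,-0.01,0],[0.45,-0.01,0],[0.45,-0.01,0],[0.46,-0.01,0],[0.46,-0.01,-0.46],[0,0,-0.7],[0,0,-0.7],[0,0,-0.6],[0,0,0],[0,0,0],[0,0,0],[0,0,0]],"rotation":[[0.118,-0.677,0],[0.118,-0.677,0],[0.118,-0.677,0],[0.118,-0.677,0],[0.118,-0.677,0],[0,0,0],[0,0,0],[0,0,0],[0,0,0],[0,0,0],[0,0,0],[0,0,0]]}'
cat > chk.py <<'E'
from h import *
import sys
from scipy.spatial.transform import Rotation as R
s=bot.snapshot("wrist");t=bot.snapshot("scene");o=bot.get_obs()
Z=R.from_euler("xyz",o["ee_rot"],degrees=True).as_matrix()[:,2];n=np.array([-.2911,-.0508,.9553]);S=np.array([.568,.3785,.048])
P=np.array(o["eef_pos"]);tip=P+Z*.0804;d=tip-S
print(o["time"],"P",P.round(4),"axis err deg",np.degrees(np.cross(-Z,n)).round(2),"tip above",(d@n).round(4),"lateral",(d-n*(d@n)).round(4),"F.n",o["contact_force"]@n,o["contact_force"])
print(np.array(px(s,tip)).round(1),np.array(px(s,S)).round(1))
a=s["frame"][20:270,150:360];cv2.imwrite(f"pics/{sys.argv[1]}.png",cv2.resize(a,None,fx=2.4,fy=2.4,interpolation=cv2.INTER_CUBIC))
E
python3 chk.py c1
```

```text
time: 14.82
eef_pos: [0.539, 0.3746, 0.1517]
ee_rot: [-179.7, -17.3, 9.2]
contact_force: [0.1, -0.6, -1.3]
finger_gap: 0.321
grasp_force: 60.0
14.9167 P [0.5388 0.3748 0.1516] axis err deg [-0.07  0.12 -0.02] tip above 0.0272 lateral [0.0023 0.0019 0.0008] F.n -2.5268603018756046 [-0.41679655  1.1321644  -2.71189765]
[255.8 199.3] [257.3 192.3]
```

View pics/c1.png

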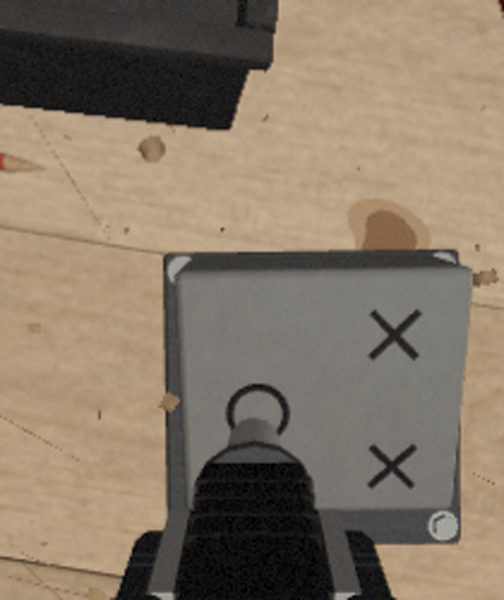

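```bash
python3 -m handwheel '{"linear":[[0.05,-0.01,-0.3],[0.05,-0.01,-0.27],[0.04,-0.01,-0.2],[0.02,0,-0.1],[0,0,0],[0,0,0],[0,0,0],[0,0,0]],"rotation":[[0,0,0],[0,0,0],[0,0,0],[0,0,0],[0,0,0],[0,0,0],[0,0,0],[0,0,0]]}'; python3 chk.py c2
```

```text
time: 15.58
eef_pos: [0.5421, 0.3738, 0.1284]
ee_rot: [-179.8, -17.2, 9.2]
contact_force: [0.2, -0.7, -1.0]
finger_gap: 0.322
grasp_force: 60.0
15.6833 P [0.5421 0.3738 0.1285] axis err deg [-0.02  0.02 -0.  ] tip above 0.0043 lateral [-0.0012 -0.0004 -0.0004] F.n -1.5378736132239967 [-1.37683698 -0.20871852 -2.04048337]
[256.1 199.2] [255.9 196.1]
```

View pics/c2.png

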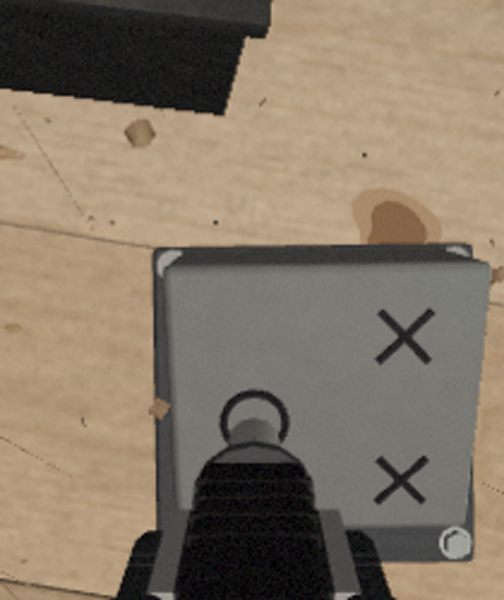

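```bash
python3 -m handwheel '{"linear":[[0.05,0.02,-0.05],[0.02,0.01,-0.06],[0.02,0,-0.06],[0.02,0,-0.05],[0,0,0],[0,0,0],[0,0,0],[0,0,0]],"rotation":[[0,0,0],[0,0,0],[0,0,0],[0,0,0],[0,0,0],[0,0,0],[0,0,0],[0,0,0]]}'; for i in 3 4 5; do python3 chk.py c$i; done
```

```text
time: 16.35
eef_pos: [0.5448, 0.3746, 0.1229]
ee_rot: [-179.8, -17.2, 9.2]
contact_force: [-1.0, 0.6, 0.5]
finger_gap: 0.32
grasp_force: 60.3
16.45 P [0.5448 0.3746 0.1229] axis err deg [-0.03  0.02 -0.01] tip above -0.0019 lateral [-0.0004  0.0001 -0.0001] F.n 1.4230425143784466 [-1.30602148  1.07725756  1.14894205]
[256.1 199.1] [256.3 199.5]
16.55 P [0.5448 0.3746 0.1228] axis err deg [-0.03  0.02 -0.01] tip above -0.002 lateral [-0.0004  0.0001 -0.0001] F.n 1.9747196199672947 [-1.37740351  0.74239813  1.68687458]
[256.1 199.1] [256.3 199.5]
16.65 P [0.5448 0.3746 0.1228] axis err deg [-0.03  0.02 -0.01] tip above -0.002 lateral [-0.0004  0.0001 -0.0001] F.n 1.87885390753839 [-0.33383564  0.67508442  1.90094069]
[256.1 199.1] [256.3 199.5]
```

```bash
python3 -m handwheel '{"linear":[[0.015,0,-0.05],[0,0,0],[0,0,0],[0,0,0],[0,0,0],[0,0,0]],"rotation":[[0,0,0],[0,0,0],[0,0,0],[0,0,0],[0,0,0],[0,0,0]]}'; python3 chk.py c6; python3 - <<'E'
from h import *
n=np.array([-.2911,-.0508,.9553]);F=[]
for i in range(24):bot.snapshot("wrist");F.append(bot.get_obs()["contact_force"])
F=np.array(F);print(F.mean(0),(F@n).mean(),(F@n).std(),bot.get_obs()["time"])
E
```

```text
time: 17.15
eef_pos: [0.5451, 0.3745, 0.1215]
ee_rot: [-179.8, -17.2, 9.2]
contact_force: [-0.5, 1.5, 2.4]
finger_gap: 0.32
grasp_force: 60.3
17.25 P [0.5451 0.3745 0.1214] axis err deg [-0.01  0.01 -0.  ] tip above -0.0034 lateral [-0.0004 -0.0001 -0.0001] F.n 1.6572689330585983 [-1.00378148  1.70879958  1.5198107 ]
[256.1 199.2] [256.1 200. ]
[-0.50350509  1.84684449  1.8517785 ] 1.8217546328258691 0.49603636173684607 18.45
```

View pics/c6.png

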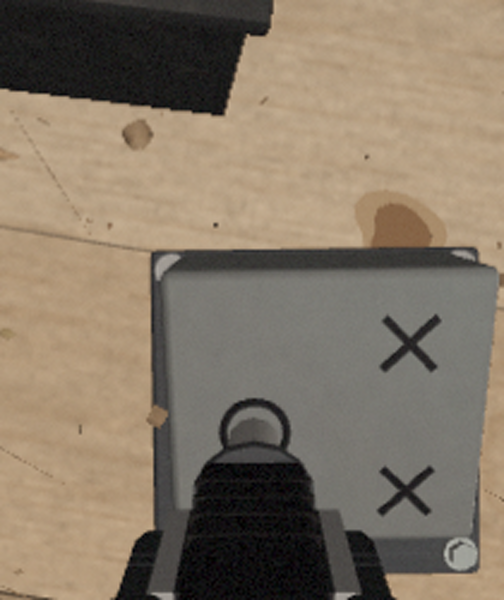

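The tip at (253,435) sits centred in the ring at (255,432). Position and spring force both put it about 3.4 mm in, so I'll add 0.5 mm and hand in.

```bash
python3 -m handwheel '{"linear":[[0.006,0,-0.02],[0,0,0],[0,0,0],[0,0,0],[0,0,0],[0,0,0]],"rotation":[[0,0,0],[0,0,0],[0,0,0],[0,0,0],[0,0,0],[0,0,0]]}'; python3 chk.py c7; python3 - <<'E'
from h import *
n=np.array([-.2911,-.0508,.9553]);F=[]
for i in range(16):bot.snapshot("wrist");F.append(bot.get_obs()["contact_force"])
f=np.mean(F,0)@n;print(f)
if 1.2<f<3.6: print(bot.close_job())
E
```

```text
time: 18.95
eef_pos: [0.5452, 0.3743, 0.1208]
ee_rot: [-179.8, -17.2, 9.2]
contact_force: [0.4, 2.0, 1.9]
finger_gap: 0.32
grasp_force: 60.4
19.05 P [0.5452 0.3744 0.1208] axis err deg [-0. -0. -0.] tip above -0.004 lateral [-0.0006 -0.0003 -0.0002] F.n 1.7859253453150612 [0.57384192 1.14451833 2.10521539]
[256.1 199.1] [255.9 200.1]
2.1240074130978903
the job is handed in; nothing more can be done
None
```

I handed the job in at about 20 s: I pressed the round key and then the square key, and the arm is holding the probe in the ring, square to the face within my measurement, with the tip an estimated 4 mm in (half way); the hand-in returned no verdict.

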